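# Start the toaster on frozen bread

## Robot

A 6-joint arm with a two-finger parallel gripper is mounted at the origin on a cart in front of the work surface, level with it; the furniture and walls round the work are solid. World frame = base frame: x ahead of the robot, y to its left, z up, the work surface at z = 0. Lengths are in mm, angles in degrees, forces in N, time in s.
With the tool pointing down it reaches from about 350 to 850 mm from the base axis. Payload 8.1 kg.
Tool frame: the origin (TCP) lies on the centre line of the jaws, within the pads' length; the fingertips stand 19 mm ahead of it and the grasp point (between the pads) is the TCP; z points along the fingers, y is the line along which they close (so a half turn about z gives the same grasp; the last joint's range is limited). The gripper opens to 85 mm and grips with 20 to 120 N. Pads are 22 mm wide; open, the fingers measure 114 mm over their backs; the gripper's body (76 mm by 85 mm) begins 54 mm behind the grasp point. The pads swing forward as they close: fully open they stand 13 mm farther back than shut.
Start: joints at [-4.893, 7.471, 85.268, -0, 87.261, -4.893], TCP at [600.005, 0.022, 250.292] pointing down, gripper open.
Joint ranges: [-169.43, 169.43], [-51.17, 129.36], [1.28, 143.12], [-76.62, 256.62], [0, 156.53], [-152.29, 152.29]. Speed limits (degrees/s): [136.94, 136.94, 159.86, 180, 180, 180].

## Interface

Orientations are given as [roll, pitch, yaw] about the fixed x, y, z axes, in that order (R = Rz(yaw) Ry(pitch) Rx(roll)).
In Python, from bench import r gives the robot as it stands. The module is installed in compiled form; this text tells all that it offers.
- The arm moves only by the tool servo_tool, never from a script. Its arguments are lists of equal length, an entry for each row: "fingers": the finger opening in m, from 0 to 0.0854; "linear": the shift along the tool's x, y, z in m, a list of three; "rotation": the turn, a rotation vector about the tool's x, y, z in degrees, a list of three. A call has 1 to 10 rows; each row is the pose to reach, as a shift and turn from the pose commanded when the call began, along the tool's axes at that moment; what a row does not reach only later rows make up. A row lasts 1/10 s, in which the tool goes at most 50 mm and 8.59 degrees, less where a joint would pass 70% of its speed; a pose out of reach is approached as far as the arm can. A call with a gripper value outside its range is refused whole. The fingers move at their own pace and stop on an object; "force" is the grip in N (left out, the last holds). Time passes only in rows, so rows that repeat a pose let the fingers close. It gives the time, the measured TCP pose, the force, the opening and the grip force at its end, in the units of the state.
- r.sense(): the state, without advancing time (a new reading comes with each control period).
- r.snapshot(name): name is "scene" or "side" or "wrist"; returns a dict with "frame" (400x640x3 uint8, red, green, blue), "fx", "fy", "cx", "cy" (pixels), "camera_from_world" (4x4, takes a point from world to camera coordinates). Camera axes: x right, y up, looking along -z (the intrinsics and any distortion apply to the point x, -y, -z); pixel columns grow to the right and rows downward; lengths in mm; the calibration is good to about 2 mm. A picture is of the moment at which its call begins. There is no depth.
- r.hand_in(): hands the job in; it is judged then, once.
The state is a dict: "time": time; "joint_pos": joint angles; "qd": joint speeds; "joint_efforts": joint torques, N m; "tool_pos": TCP position; "tcp_rot": TCP orientation; "ft_force": force on the tool from outside, world axes, zero at the start; "wrist_torque": the same for the moment, N m; "finger_gap": finger opening in mm; "grip_force": force on a finger pad.
Only numpy, scipy, OpenCV 4.12 (cv2) and the standard library are available. Lean on these libraries where they do the work, as an engineer would, in place of code of your own. Each camera call takes 0.05 s, during which the arm holds its last target. There are 200 camera calls.

## Task

The two slices in the toaster are frozen: push the toaster's lever down with the fingertips until it catches and stays down by itself, then lightly press the defrost button (the middle one, with the blue snowflake) and let it spring back. Leave the reheat and stop buttons and the browning dial alone, do not shove or lift the toaster, and leave everything else on the worktop where it is.

Things in the scene. Friction and masses are not known exactly. Their poses are not given: they have to be found in the camera images.
- toaster: Loose two-slot toaster, about 2 kg, black ends, silver sides, 245 (x) x 160 (y) x 175 mm high; bread in its slots reaches 221 mm, sinking with the lever. Origin: centre of its underside; z up, its -x points out of the lever end, towards the robot (turned up to 0.28 rad). The 66 mm at that end is a lower flat black deck, 155 mm high, with three buttons in a row across; end face 120 mm from origin.
- lever_top (a point): Middle of the flat upper face of the silver-grey lever knob (36 mm along the toaster's x, 46 mm along y, 12 mm thick) which stands out of the middle of the toaster's end face; this point is 28 mm out from the face and at first 145 mm above the worktop. It moves with the lever, straight down 40 mm in all.
- lever (a joint): Travel of the lever and bread carriage, m: 0 up (start), growing downwards to the stop at 0.040. A spring holds it up (about 3 to 7 N on the way, most near the bottom). Pushed past 0.037 a catch snaps in; on letting go it then stays at about 0.036. Let go before that, it springs back up.
- defrost_top (a point): Centre of the top face of the defrost button: middle of the three, pale grey, 22 mm across, with a blue snowflake. The top stands 6 mm above the deck, 161 mm above the worktop, 60 mm behind the lever's top point. The neighbouring buttons' centres are 46 mm away on either side along the toaster's y.
- defrost (a joint): Travel of the defrost button, m: 0 out, 0.004 fully pressed, straight down; it switches at 0.0025; springs back; fully down takes 3 N.
- reheat_top (a point): Centre of the top of the reheat button (same size; three orange bars), on the left of the defrost button as seen from the robot. To be left alone.
- reheat (a joint): Travel of the reheat button, m, 0 out; as defrost.
- stop_top (a point): Centre of the top of the stop button (same size; red square), on the right of the defrost button as seen from the robot. To be left alone.
- stop (a joint): Travel of the stop button, m, 0 out; as defrost.
- dial (a joint): Angle of the black browning dial (36 mm across) low on the right of the toaster's end face, rad. Already set, at 0; to be left alone.
- plate: Cream plate, 204 mm across, 19 mm high, lying in front on the right. Origin: centre of its underside.
- mug: Low white mug, 82 mm across and 68 mm high, 111 mm with its handle, at the front left. Origin: centre of its underside.
- teaspoon: Steel teaspoon, 130 x 26 x 11 mm, lying on the left of the toaster. Origin: centre of its underside.
- jar_coffee: Coffee jar with a red lid, 81 mm across, 163 mm high, on the right of the toaster. Origin: centre of its underside.
- tin_tea: Low round tin, 76 mm across, 58 mm high, on the right of the toaster. Origin: centre of its underside.

How it is judged (in metres and radians):
On the way, in this order (a step that is already met when the one before it is completed fails the run):
1. the lever is pushed down into its catch (value of joint lever above 0.034 m), for 0.2 s.
2. the defrost button is pressed while the lever is down (value of joint defrost above 0.0025 m and value of joint lever above 0.034 m), for 0.1 s.
At the end, for the whole second after the job is handed in: The lever stays caught (at least 34 mm down) by itself, all three buttons are out (within 1 mm), the toaster stands flat within 20 mm of where it was, and the plate, mug, teaspoon, jar and tin are within 15 mm of where they were (value of joint lever above 0.034 m and value of joint each of defrost, stop, reheat below 0.001 m and distance of toaster from where it was at the start of the episode below 0.02 m and angle between toaster's own z axis and vertical below 0.03 rad and linear speed of toaster below 0.01 m/s and distance of each of plate, mug, teaspoon, jar_coffee, tin_tea from where it was at the start of the episode below 0.015 m); the robot touches nothing.
It fails at once if the reheat or stop button is pressed (2 mm or more) or the dial turned by 0.2 rad (value of joint any of reheat, stop above 0.002 m or value of joint dial above 0.2 rad or value of joint dial below -0.2 rad).
It fails at once if the toaster is shoved 20 mm, lifted 10 mm or tipped (distance of toaster from where it was at the start of the episode above 0.02 m or height (world z) of toaster above 0.01 m or angle between toaster's own z axis and vertical above 0.12 rad).
It fails at once if the robot bears on the toaster with more than 40 N (contact force between any of the arm, the fingers and toaster above 40 N).
It fails at once if the defrost button is pressed hard (over 25 N) (contact force between anything else and defrost above 25 N).
It fails at once if a bystander is moved 15 mm (distance of any of plate, mug, teaspoon, jar_coffee, tin_tea from where it was at the start of the episode above 0.015 m).
It also fails if it takes over 38 s, if anything falls off the work surface, if the arm or the gripper's body presses on something with over 40 N, if the wrist force passes 120 N, or if a joint passes its speed limit or range.

## Working session

There is one attempt and no reset: what is moved stays moved. The work goes in short steps, Python scripts to look and compute and a tool call to move; the robot and the scene stay as the last step left them, time stands still between calls to the robot, and variables do not carry over. Pictures are saved under pics/ and viewed, at most 10 in all, crops included, and the job is handed in when it is done.

Besides the shell and the picture viewer there is one more tool, called after "Emit:" by a JSON object that holds its "name" and its "arguments", one argument or row to a line. servo_tool: Moves the arm, as the interface text tells. Its arguments: {"type":"object","properties":{"fingers":{"type":"array","items":{"type":"number"}},"linear":{"type":"array","items":{"type":"array","items":{"type":"number"}}},"rotation":{"type":"array","items":{"type":"array","items":{"type":"number"}}},"force":{"type":"number"}},"required":["fingers","linear","rotation"]}

```bash
mkdir -p pics
cat > h.py <<'E'
import numpy as np, cv2, pickle
from bench import r
def snap(n,tag):
    s=r.snapshot(n); cv2.imwrite(f'pics/{tag}.png',s['frame'][:,:,::-1]); pickle.dump(s,open(f'{tag}.pkl','wb')); return s
def ray(s,u,v):
    T=np.array(s['camera_from_world']); d=np.array([(u-s['cx'])/s['fx'],-(v-s['cy'])/s['fy'],-1])
    return -T[:3,:3].T@T[:3,3], T[:3,:3].T@d
def plane(s,u,v,z):
    o,d=ray(s,u,v); return o+d*(z-o[2])/d[2]
def tri(obs):
    A=np.zeros((3,3));b=np.zeros(3)
    for s,u,v in obs:
        o,d=ray(s,u,v); d=d/np.linalg.norm(d); P=np.eye(3)-np.outer(d,d); A+=P;b+=P@o
    p=np.linalg.solve(A,b)
    return p
def proj(s,p):
    T=np.array(s['camera_from_world']); c=T[:3,:3]@p+T[:3,3]
    return np.array([s['cx']+s['fx']*c[0]/-c[2], s['cy']+s['fy']*c[1]/c[2]])
E
python3 - <<'E'
from h import *
a=[snap(n,n+'0')['frame'] for n in('scene','side','wrist')]
print(r.sense())
s=pickle.load(open('scene0.pkl','rb'));print(s.keys())
E
```

```text
{'time': 0.15, 'joint_pos': array([-4.89228375e+00,  7.50743894e+00,  8.53149551e+01, -2.21323159e-03,
        8.72616030e+01, -4.89305176e+00]), 'qd': array([-0.02379935, -0.10945087, -0.16142821, -0.0885076 , -0.02796912,
        0.03838211]), 'joint_efforts': array([ 1.01583330e-03, -5.70061326e+01, -5.01160097e+01, -1.39109225e-04,
        9.69119486e-03, -7.10949371e-05]), 'tool_pos': array([5.99602129e+02, 5.11310683e-02, 2.49461636e+02]), 'tcp_rot': array([-1.79916120e+02, -4.96213061e-03,  9.00008717e+01]), 'ft_force': array([ 0.05040184, -0.50593745, -0.15634888]), 'wrist_torque': array([-0.05006888, -0.06377744,  0.01471916]), 'grip_force': 0.0, 'finger_gap': 85.27489272816946}
dict_keys(['frame', 'fx', 'fy', 'cx', 'cy', 'camera_from_world'])
```

View pics/scene0.png

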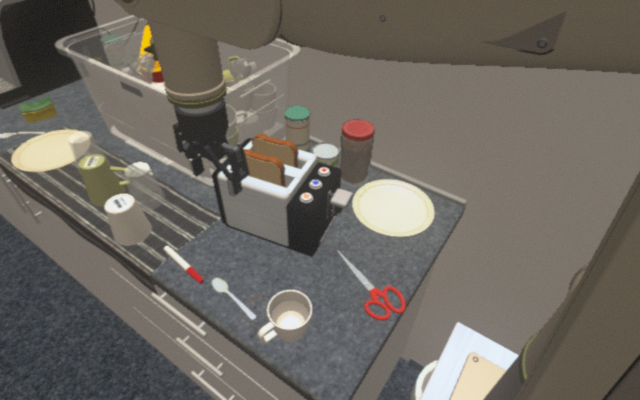

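View pics/side0.png

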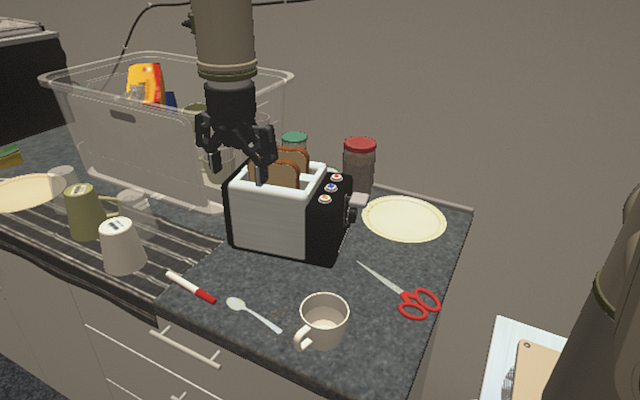

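View pics/wrist0.png

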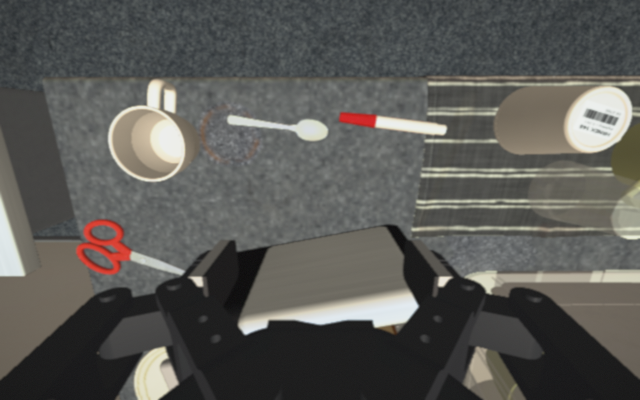

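Scene: buttons at about (306,198), (315,184) and (324,172), knob at (341,198). Side: buttons at (325,199), (331,187) and (337,178), knob at (358,200). The wrist view is blocked by the fingers. Next I'll find the blobs and enlarge those areas.

Run:
```python
from h import *
rois={'scene':(285,155,370,225),'side':(305,160,390,230)}
out=[]
for n,(x0,y0,x1,y1) in rois.items():
    s=pickle.load(open(n+'0.pkl','rb')); c=s['frame'][y0:y1,x0:x1]
    out.append(cv2.resize(c,None,fx=4.7,fy=4.7,interpolation=cv2.INTER_CUBIC))
    m=((c.min(2)>90)).astype(np.uint8); f=c.astype(int)
    b=np.argwhere((f[:,:,2]-f[:,:,0])>40); print(n,'blue',b.mean(0)[::-1]+[x0,y0],len(b))
    k,l,st,ce=cv2.connectedComponentsWithStats(m)
    for i in range(1,k):
        if st[i,4]>8: print(n,st[i]+[x0,y0,0,0,0],ce[i]+[x0,y0])
cv2.imwrite('pics/crop0.png',cv2.cvtColor(np.hstack(out),cv2.COLOR_RGB2BGR))
```

```text
scene blue [315.43478261 181.91304348] 23
scene [ 285  155   56   70 1005] [302.2358209 172.6318408]
scene [318 167  13  10 100] [323.68 171.19]
scene [ 329  167   41   58 1507] [352.5487724  202.56138023]
scene [309 179  14  11 111] [315.06306306 183.79279279]
scene [299 192  14  11 123] [305.88617886 197.20325203]
side blue [330.84210526 185.36842105] 19
side [305 160  38  47 729] [319.08367627 173.92592593]
side [373 160  17  30 442] [381.84841629 174.02488688]
side [330 174  13   8  82] [336.04878049 177.52439024]
side [324 183  14   9  81] [330.48148148 187.77777778]
side [ 349  188   41   42 1262] [371.57210777 210.65451664]
side [318 194  14  10  98] [324.33673469 198.68367347]
side [347 207   3   5   9] [348. 209.]
```

View pics/crop0.png

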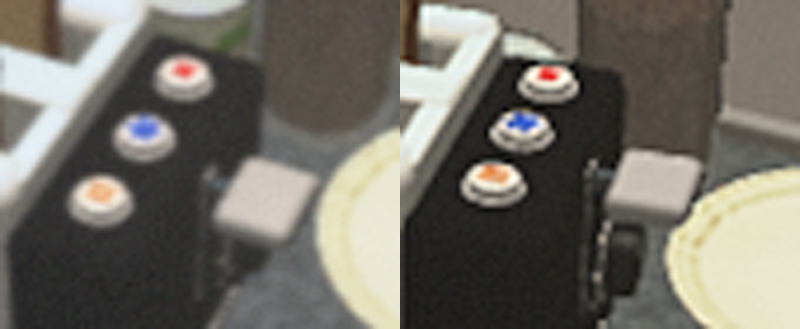

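The crop shows the red, blue and orange symbols, and the knob's top face centred at about scene (341.8,196) and side (358.8,198). Now I'll triangulate.

Run:
```python
from h import *
S={n:pickle.load(open(n+'0.pkl','rb')) for n in('scene','side')}
win={'reheat':{'scene':(299,190,314,203),'side':(317,191,332,204)},'defrost':{'scene':(308,177,323,190),'side':(323,181,338,193)},'stop':{'scene':(317,165,332,177),'side':(329,171,345,182)}}
B={}
for b in win:
    o=[]
    for n,(x0,y0,x1,y1) in win[b].items():
        f=S[n]['frame'][y0:y1,x0:x1].astype(float)
        w=(f.max(2)-f.min(2)-45).clip(0)
        yy,xx=np.mgrid[y0:y1,x0:x1]; o.append((S[n],(w*xx).sum()/w.sum(),(w*yy).sum()/w.sum()))
    p=tri(o); B[b]=p
    print(b,p.round(1),[(np.array(q[1:])-proj(q[0],p)).round(2) for q in o],[plane(*q,161).round(1) for q in o])
o=[(S['scene'],341.8,195.9),(S['side'],358.8,197.9)]
p=tri(o);print('knob',p.round(1),[(np.array(q[1:])-proj(q[0],p)).round(2) for q in o],[plane(*q,145).round(1) for q in o])
```

```text
reheat [ 501.1 -132.8  165.7] [array([0.24, 0.19]), array([-0.26, -0.17])] [array([ 503.4, -136.7,  161. ]), array([ 505.3, -140.1,  161. ])]
defrost [ 510.1 -178.2  165.2] [array([0.14, 0.11]), array([-0.15, -0.1 ])] [array([ 512.4, -182. ,  161. ]), array([ 513.6, -185. ,  161. ])]
stop [ 518.9 -222.5  165.7] [array([0.21, 0.16]), array([-0.23, -0.15])] [array([ 521.3, -227.1,  161. ]), array([ 523.2, -230.8,  161. ])]
knob [ 453.7 -195.6  143.1] [array([0.2 , 0.16]), array([-0.23, -0.14])] [array([ 452.1, -193.7,  145. ]), array([ 453.2, -193. ,  145. ])]
```

Emit:
{"name": "servo_tool", "arguments": {
  "fingers": [0.0854, 0, 0, 0, 0, 0, 0, 0, 0, 0],
  "linear": [
    [0, 0, -0.04],
    [0, 0, -0.08],
    [-0.04, -0.02, -0.1],
    [-0.08, -0.04, -0.1],
    [-0.12, -0.06, -0.1],
    [-0.16, -0.08, -0.1],
    [-0.2, -0.1, -0.1],
    [-0.24, -0.12, -0.1],
    [-0.28, -0.13, -0.1],
    [-0.28, -0.13, -0.1]
  ],
  "rotation": [
    [0, 0, 0],
    [0, 0, 0],
    [0, 0, -2],
    [0, 0, -4],
    [0, 0, -6],
    [0, 0, -8],
    [0, 0, -10],
    [0, 0, -11],
    [0, 0, -11],
    [0, 0, -11]
  ],
  "force": 20
}}

```text
time: 1.15
tool_pos: [467.9, -284.1, 349.6]
tcp_rot: [-179.9, 0.0, 100.7]
ft_force: [-0.6, -0.1, -0.5]
finger_gap: 0.2
grip_force: 0.0
```

Run:
```python
from h import *
s=snap('wrist','wrist1'); q=r.sense(); print(q['time'],q['tool_pos'],q['tcp_rot'],q['finger_gap'],q['ft_force'])
for p in [(512.5,-183,161),(504,-138,161),(522,-229,161),(453,-194.5,145)]: print(proj(s,np.array(p)))
```

```text
1.2 [ 468.87782863 -281.985189    349.71500731] [-1.79955365e+02 -3.13070550e-02  1.00762408e+02] 0.06741285323948927 [0.81524842 0.3890482  0.54424218]
[378.42152313  97.85186111]
[380.89762473  50.31938885]
[376.80331128 142.71387099]
[321.42597578  99.29921129]
```

View pics/wrist1.png

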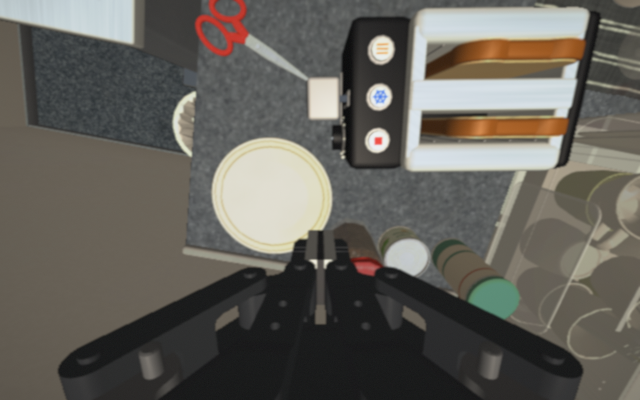

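The wrist view shows orange (382,48), blue (379,97), red (377,141) and the knob (323,99), within about 2 px of the prediction. The arm was still settling, so I'll measure again at rest.

Run:
```python
from h import *
r.snapshot('side'); s=snap('wrist','wrist2'); q=r.sense(); print(q['time'],q['tool_pos'],q['tcp_rot'],q['ft_force'])
S={n:pickle.load(open(n+'0.pkl','rb')) for n in('scene','side')}
f=s['frame'].astype(float)
yy,xx=np.mgrid[0:400,0:640]
old={'reheat':(501.1,-132.8,165.7),'defrost':(510.1,-178.2,165.2),'stop':(518.9,-222.5,165.7)}
P=[]
for b,(u,v) in {'reheat':(382,48),'defrost':(379,97),'stop':(377,141)}.items():
    w=(f.max(2)-f.min(2)-45).clip(0)*(np.hypot(xx-u,yy-v)<12); c=(w*xx).sum()/w.sum(),(w*yy).sum()/w.sum()
    p=tri([(s,*c)]+[(S[n],*proj(S[n],np.array(old[b]))) for n in S]); pw=plane(s,*c,161);P.append(pw)
    print(b,np.round(c,1),'wrist@161',pw.round(1),'tri3',p.round(1))
m=((f.min(2)>120)&(xx>300)&(xx<341)&(yy>72)&(yy<125)).astype(np.uint8)
k,l,st,ce=cv2.connectedComponentsWithStats(m); i=1+st[1:,4].argmax(); ct=cv2.findContours((l==i).astype(np.uint8),0,2)[0][0]
rc=cv2.minAreaRect(ct);print(rc,'knob',plane(s,*rc[0],145).round(1))
d=P[0]-P[2];print('yaw',np.degrees(np.arctan2(-d[0],d[1])),np.linalg.norm(d), 'tri knob',tri([(s,*rc[0]),(S['scene'],341.8,195.9),(S['side'],358.8,197.9)]))
```

```text
1.3 [ 469.98335159 -279.70346864  349.96104732] [-1.79990725e+02 -5.28142571e-02  1.00956984e+02] [-0.5803292  -0.20146692  0.95178762]
reheat [379.5  52.2] wrist@161 [ 504.4 -135.9  161. ] tri3 [ 503.5 -136.3  162.6]
defrost [377.3 100.3] wrist@161 [ 513.4 -181.6  161. ] tri3 [ 512.5 -181.8  162.3]
stop [375.4 144.1] wrist@161 [ 522.5 -226.8  161. ] tri3 [ 521.5 -226.7  162.5]
((318.5, 99.5), (35.0, 47.0), 0.0) knob [ 451.3 -191.4  145. ]
yaw 11.220342146611708 92.67573217368715 tri knob [ 451.6564715  -191.58892095  146.48590829]
```

Emit:
{"name": "servo_tool", "arguments": {
  "fingers": [0, 0, 0, 0, 0, 0, 0, 0, 0, 0],
  "linear": [
    [0.03, -0.001, 0],
    [0.06, -0.002, 0],
    [0.088, -0.002, 0],
    [0.088, -0.002, 0.03],
    [0.088, -0.002, 0.07],
    [0.088, -0.002, 0.11],
    [0.088, -0.002, 0.145],
    [0.088, -0.002, 0.166],
    [0.088, -0.002, 0.166],
    [0.088, -0.002, 0.166]
  ],
  "rotation": [
    [0, 0, 0],
    [0, 0, 0],
    [0, 0, 0],
    [0, 0, 0],
    [0, 0, 0],
    [0, 0, 0],
    [0, 0, 0],
    [0, 0, 0],
    [0, 0, 0],
    [0, 0, 0]
  ]
}}

```text
time: 2.3
tool_pos: [451.6, -193.0, 184.9]
tcp_rot: [-180.0, -0.0, 101.1]
ft_force: [0.7, -0.0, 0.5]
finger_gap: -0.2
grip_force: 0.0
```

Run:
```python
from h import *
a=snap('wrist','wrist3'); b=snap('side','side3'); q=r.sense(); print(q['time'],q['tool_pos'],q['tcp_rot'],q['ft_force'])
c=b['frame'][130:260,300:430]
o=np.hstack([cv2.resize(a['frame'][60:360,160:480],(427,400)),cv2.resize(c,(373,400),interpolation=cv2.INTER_CUBIC)])
cv2.imwrite('pics/c3.png',o[:,:,::-1])
```

```text
2.4 [ 452.53634464 -193.98839782  186.4624916 ] [1.79858357e+02 1.13256814e-01 1.01055408e+02] [ 0.20217497 -0.4379282  -0.77863753]
```

View pics/c3.png

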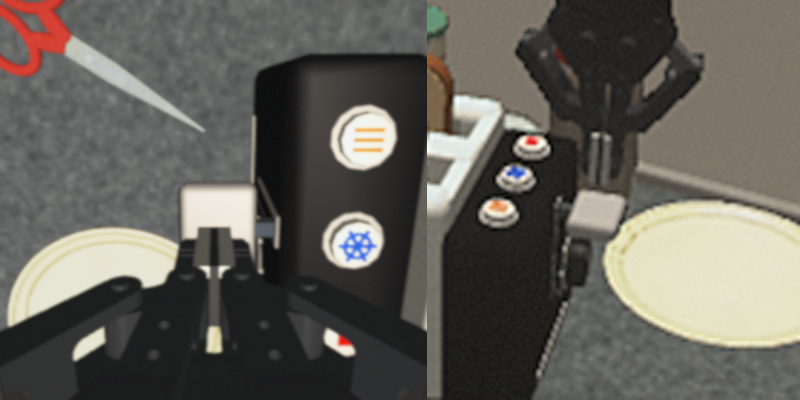

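The tips are over the knob's middle. Before descending 40 mm, I'll check the clearance of the linkage elbows (crop (525,60), (570,105)) over the deck by casting onto the gripper's plane.

Run:
```python
from h import *
s=pickle.load(open('side3.pkl','rb')); t=np.array([451.8,-193.8,185.5]); n=np.array([-.192,.981,0]); ty=np.array([.981,.192,0])
for px,py in [(518,40),(530,60),(550,90),(570,108),(583,140),(588,185),(613,195),(640,105),(700,65)]:
    o,d=ray(s,300+(px-427)*130/373,130+py*130/400); p=o+d*(n@(t-o))/(n@d); print((px,py),'lat %.0f  z %.0f'%(ty@(p-t),p[2]))
```

```text
(518, 40) lat 62  z 257
(530, 60) lat 53  z 245
(550, 90) lat 39  z 226
(570, 108) lat 24  z 216
(583, 140) lat 14  z 194
(588, 185) lat 8  z 162
(613, 195) lat -10  z 158
(640, 105) lat -23  z 225
(700, 65) lat -60  z 258
```

Emit:
{"name": "servo_tool", "arguments": {
  "fingers": [0, 0, 0, 0, 0, 0, 0, 0],
  "linear": [
    [0, -0.005, 0.005],
    [0, -0.005, 0.012],
    [0, -0.005, 0.018],
    [0, -0.005, 0.024],
    [0, -0.005, 0.03],
    [0, -0.005, 0.036],
    [0, -0.005, 0.04],
    [0, -0.005, 0.04]
  ],
  "rotation": [
    [0, 0, 0],
    [0, 0, 0],
    [0, 0, 0],
    [0, 0, 0],
    [0, 0, 0],
    [0, 0, 0],
    [0, 0, 0],
    [0, 0, 0]
  ]
}}

```text
time: 3.2
tool_pos: [446.3, -195.1, 143.9]
tcp_rot: [-180.0, 0.0, 101.0]
ft_force: [-1.4, 0.3, 3.3]
finger_gap: 0.2
grip_force: 1.7
```

Run:
```python
from h import *
b=snap('side','side4'); q=r.sense(); print(q['time'],q['tool_pos'],q['ft_force'])
o=cv2.resize(b['frame'][120:260,290:430],(560,560),interpolation=cv2.INTER_CUBIC)
cv2.imwrite('pics/c4.png',o[:,:,::-1])
```

```text
3.25 [ 446.25752158 -195.02810705  144.01322904] [-1.84118503  0.07065149  4.35339284]
```

View pics/c4.png

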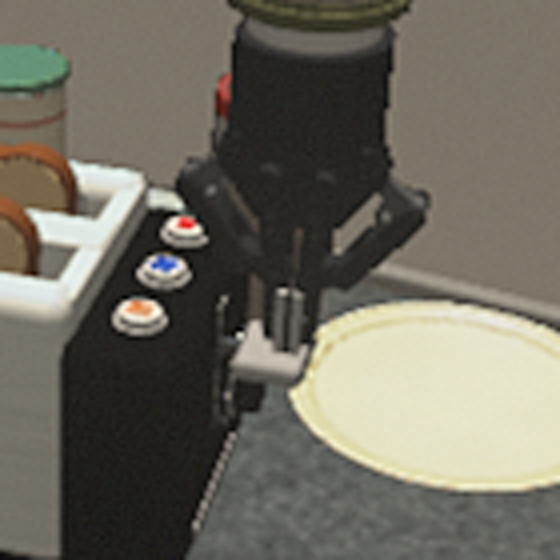

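The knob is being pressed and is about 20 mm down, with a clear gap between linkage and deck. I'll continue.

Emit:
{"name": "servo_tool", "arguments": {
  "fingers": [0, 0, 0, 0, 0, 0],
  "linear": [
    [0, 0, 0.005],
    [0, 0, 0.01],
    [0, 0, 0.014],
    [0, 0, 0.017],
    [0, 0, 0.018],
    [0, 0, 0.018]
  ],
  "rotation": [
    [0, 0, 0],
    [0, 0, 0],
    [0, 0, 0],
    [0, 0, 0],
    [0, 0, 0],
    [0, 0, 0]
  ]
}}

```text
time: 3.85
tool_pos: [446.4, -195.1, 126.3]
tcp_rot: [180.0, 0.0, 101.0]
ft_force: [-1.7, -2.0, 3.9]
finger_gap: 0.2
grip_force: 2.2
```

Emit:
{"name": "servo_tool", "arguments": {
  "fingers": [0, 0, 0, 0],
  "linear": [
    [0, 0, 0.0005],
    [0, 0, 0.001],
    [0, 0, 0.0015],
    [0, 0, 0.0015]
  ],
  "rotation": [
    [0, 0, 0],
    [0, 0, 0],
    [0, 0, 0],
    [0, 0, 0]
  ]
}}

```text
time: 4.25
tool_pos: [446.4, -195.0, 124.9]
tcp_rot: [180.0, 0.0, 101.0]
ft_force: [-2.1, -2.1, 4.9]
finger_gap: -0.3
grip_force: 2.2
```

Emit:
{"name": "servo_tool", "arguments": {
  "fingers": [0, 0, 0, 0],
  "linear": [
    [0, 0, 0.0005],
    [0, 0, 0.001],
    [0, 0, 0.001],
    [0, 0, 0.001]
  ],
  "rotation": [
    [0, 0, 0],
    [0, 0, 0],
    [0, 0, 0],
    [0, 0, 0]
  ]
}}

```text
time: 4.65
tool_pos: [446.4, -195.0, 124.0]
tcp_rot: [180.0, 0.0, 101.0]
ft_force: [-2.1, -2.2, 6.4]
finger_gap: -0.1
grip_force: 3.1
```

Emit:
{"name": "servo_tool", "arguments": {
  "fingers": [0, 0, 0, 0],
  "linear": [
    [0, 0, 0.0005],
    [0, 0, 0.001],
    [0, 0, 0.001],
    [0, 0, 0.001]
  ],
  "rotation": [
    [0, 0, 0],
    [0, 0, 0],
    [0, 0, 0],
    [0, 0, 0]
  ]
}}

```text
time: 5.05
tool_pos: [446.5, -195.1, 123.9]
tcp_rot: [180.0, 0.0, 101.0]
ft_force: [-5.9, 0.8, 13.1]
finger_gap: 0.0
grip_force: 7.1
```

The force jumped to 13 N with no further travel, so the lever is at its stop. Now I'll retreat upward.

Emit:
{"name": "servo_tool", "arguments": {
  "fingers": [0, 0, 0, 0, 0, 0, 0],
  "linear": [
    [0, 0, -0.003],
    [0, 0, -0.008],
    [0, 0, -0.02],
    [0, 0, -0.04],
    [0, 0, -0.06],
    [0, 0, -0.076],
    [0, 0, -0.076]
  ],
  "rotation": [
    [0, 0, 0],
    [0, 0, 0],
    [0, 0, 0],
    [0, 0, 0],
    [0, 0, 0],
    [0, 0, 0],
    [0, 0, 0]
  ]
}}

```text
time: 5.75
tool_pos: [447.6, -195.4, 201.7]
tcp_rot: [179.8, 0.1, 101.0]
ft_force: [0.2, 0.4, -0.3]
finger_gap: -0.3
grip_force: 0.0
```

Run:
```python
from h import *
r.snapshot('side');a=snap('wrist','wrist5');b=snap('side','side5'); q=r.sense(); print(q['time'],q['tool_pos'],q['tcp_rot'],q['ft_force'])
c=cv2.resize(b['frame'][130:260,270:400],(400,400),interpolation=cv2.INTER_CUBIC)
o=np.hstack([cv2.resize(a['frame'][:,240:640],(400,400)),c]); cv2.imwrite('pics/c5.png',o[:,:,::-1])
# defrost in side and knob check
f=a['frame'].astype(float); yy,xx=np.mgrid[0:400,0:640]
def sym(s,ch,u,v,R):
    f=s['frame'].astype(float); w=(f.max(2)-f.min(2)-45).clip(0)*(np.hypot(xx-u,yy-v)<R)*(f[:,:,2]>f[:,:,0]); return (w*xx).sum()/w.sum(),(w*yy).sum()/w.sum()
P=np.array([512.8,-181.8,161]);u,v=proj(a,P);c1=sym(a,2,u,v,22);print((u,v),c1,plane(a,*c1,161))
u,v=proj(b,P);c2=sym(b,2,u,v,8);print((u,v),c2,plane(b,*c2,161),tri([(a,*c1),(b,*c2)]))
```

```text
5.9 [ 445.95132775 -194.5522889   197.9112931 ] [-1.79952364e+02 -5.50319730e-02  1.01007508e+02] [-0.26009027  0.36438455 -0.21722974]
(np.float64(425.3952216668105), np.float64(230.4983543000384)) (np.float64(425.5190471137521), np.float64(230.80098684210526)) [ 512.93597846 -181.98215881  161.        ]
(np.float64(330.28269419554306), np.float64(186.3833288780138)) (np.float64(330.601585728444), np.float64(185.60455896927652)) [ 513.64948226 -185.00814927  161.        ] [ 511.82826614 -181.2124357   163.37950924]
```

View pics/c5.png

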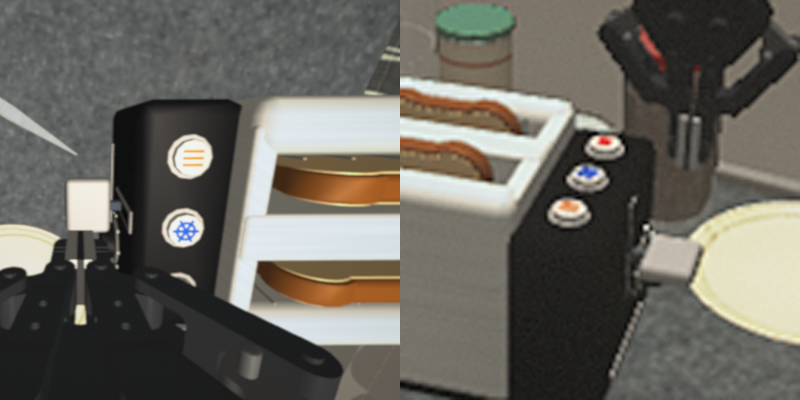

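The lever stays down with the bread sunk, and defrost is still at (512.9,-182). Next I'll go over the button.

Emit:
{"name": "servo_tool", "arguments": {
  "fingers": [0, 0, 0, 0, 0, 0, 0, 0],
  "linear": [
    [0, 0.02, 0],
    [0, 0.045, 0],
    [0, 0.06, 0],
    [0, 0.068, 0],
    [0, 0.068, 0.006],
    [0, 0.068, 0.012],
    [0, 0.068, 0.012],
    [0, 0.068, 0.012]
  ],
  "rotation": [
    [0, 0, 0],
    [0, 0, 0],
    [0, 0, 0],
    [0, 0, 0],
    [0, 0, 0],
    [0, 0, 0],
    [0, 0, 0],
    [0, 0, 0]
  ]
}}

```text
time: 6.7
tool_pos: [512.3, -182.0, 186.3]
tcp_rot: [-179.9, -0.0, 101.0]
ft_force: [-0.0, -0.1, -1.6]
finger_gap: 0.0
grip_force: 0.0
```

Run:
```python
from h import *
a=snap('scene','scene6');b=snap('side','side6'); q=r.sense(); print(q['time'],q['tool_pos'],q['ft_force'])
z=lambda s,x,y:cv2.resize(s['frame'][y:y+110,x:x+110],(400,400),interpolation=cv2.INTER_CUBIC)
o=np.hstack([z(a,260,120),z(b,275,120)]); cv2.imwrite('pics/c6.png',o[:,:,::-1])
```

```text
6.8 [ 512.81429018 -182.16714786  186.99222338] [ 0.91859217  0.69113931 -0.5851238 ]
```

View pics/c6.png

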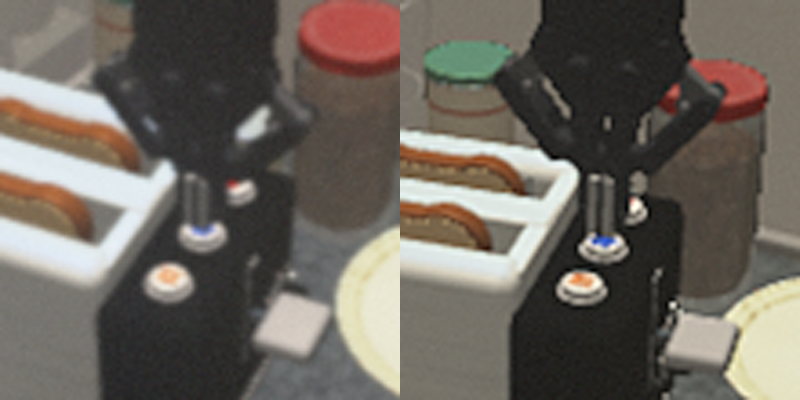

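The tips are over the defrost button and clear of the neighbours and the body, so I'll press gently.

Emit:
{"name": "servo_tool", "arguments": {
  "fingers": [0, 0, 0, 0, 0, 0],
  "linear": [
    [0, 0, 0.004],
    [0, 0, 0.007],
    [0, 0, 0.0085],
    [0, 0, 0.0095],
    [0, 0, 0.0095],
    [0, 0, 0.0095]
  ],
  "rotation": [
    [0, 0, 0],
    [0, 0, 0],
    [0, 0, 0],
    [0, 0, 0],
    [0, 0, 0],
    [0, 0, 0]
  ]
}}

```text
time: 7.4
tool_pos: [513.1, -182.0, 177.5]
tcp_rot: [180.0, 0.0, 101.0]
ft_force: [-0.2, -0.2, 1.9]
finger_gap: -0.1
grip_force: 1.1
```

Emit:
{"name": "servo_tool", "arguments": {
  "fingers": [0, 0, 0, 0, 0],
  "linear": [
    [0, 0, 0.0005],
    [0, 0, 0.001],
    [0, 0, 0.0015],
    [0, 0, 0.0015],
    [0, 0, 0.0015]
  ],
  "rotation": [
    [0, 0, 0],
    [0, 0, 0],
    [0, 0, 0],
    [0, 0, 0],
    [0, 0, 0]
  ]
}}

```text
time: 7.9
tool_pos: [513.1, -182.0, 176.1]
tcp_rot: [180.0, 0.0, 101.0]
ft_force: [-3.1, -1.0, 4.2]
finger_gap: -0.1
grip_force: 2.5
```

Emit:
{"name": "servo_tool", "arguments": {
  "fingers": [0, 0, 0],
  "linear": [
    [0, 0, 0.0005],
    [0, 0, 0.0005],
    [0, 0, 0.0005]
  ],
  "rotation": [
    [0, 0, 0],
    [0, 0, 0],
    [0, 0, 0]
  ]
}}

```text
time: 8.2
tool_pos: [513.2, -182.1, 176.0]
tcp_rot: [180.0, 0.0, 101.0]
ft_force: [-3.6, -0.1, 7.8]
finger_gap: -0.1
grip_force: 4.1
```

Emit:
{"name": "servo_tool", "arguments": {
  "fingers": [0, 0, 0, 0, 0, 0, 0, 0],
  "linear": [
    [0, 0, -0.004],
    [0, 0, -0.01],
    [0, 0, -0.03],
    [0, 0, -0.06],
    [0, 0, -0.09],
    [0, 0, -0.11],
    [0, 0, -0.11],
    [0, 0, -0.11]
  ],
  "rotation": [
    [0, 0, 0],
    [0, 0, 0],
    [0, 0, 0],
    [0, 0, 0],
    [0, 0, 0],
    [0, 0, 0],
    [0, 0, 0],
    [0, 0, 0]
  ]
}}

```text
time: 9.0
tool_pos: [513.2, -181.9, 285.2]
tcp_rot: [180.0, 0.0, 101.0]
ft_force: [-0.4, -0.3, -0.4]
finger_gap: 0.1
grip_force: 0.0
```

Run:
```python
from h import *
b=snap('side','side7'); q=r.sense(); print(q['time'],q['tool_pos'],q['ft_force'])
cv2.imwrite('pics/c7.png',cv2.resize(b['frame'][120:260,270:410],(560,560),interpolation=cv2.INTER_CUBIC)[:,:,::-1])
d=np.abs(b['frame'].astype(int)-pickle.load(open('side5.pkl','rb'))['frame']).max(2)>40
print('changed px, below row 195 (bystanders):',d[215:].sum(),'buttons/lever:',d[170:215,315:380].sum())
```

```text
9.05 [ 512.7239562  -181.67951219  284.08178806] [ 0.2109268  -0.37934058 -0.0582602 ]
changed px, below row 195 (bystanders): 1742 buttons/lever: 17
```

View pics/c7.png

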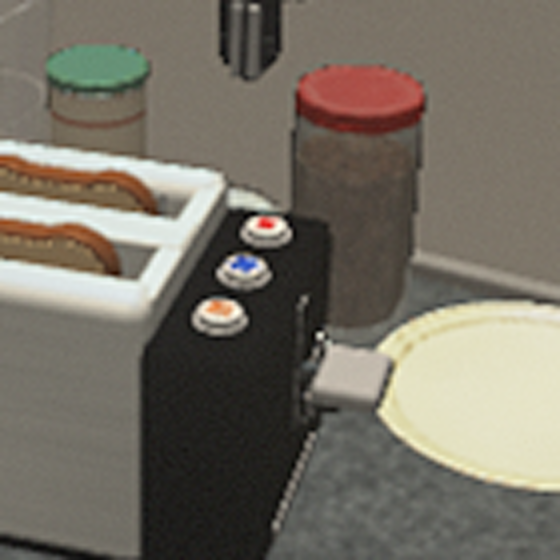

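The lever is down, all the buttons are out and the arm is clear of everything. The changed pixels low in the frame are probably the arm moving at the right edge.

```bash
python3 -c "
from bench import r; print(r.hand_in())"
```

```text
the job is handed in; nothing more can be done
None
```

The lever was pushed to its stop and stayed caught, the defrost button was pressed fully (about 8 N at most) and sprang back, and the job was handed in at about 9 s; no verdict came back. The toaster and nearby items looked unmoved in the last picture, though I did not measure the bystanders' positions.

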